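# Raise the bench camera on its telescoping post and hold it

### The job

Raise the little bench camera for its picture: squeeze the red release button on the camera post's grey grip head, keep it squeezed, and pull the head straight up past the first stop to the second stop, where both tubes are fully out. Finish while still holding the head up there by the gripper (the post sinks if let go), and leave the other things on the bench where they are.

Things in the scene. Friction and masses are not known exactly. Their poses are not given: they have to be found in the camera images.
- head_center (a point): Centre of the grey grip head on top of the post: a block 32 (x) x 36 (y) x 52 (z) mm; at the start this point is 144 mm above the bench. z up; y is the squeeze direction: red button on the -y face, plain +y face (close the gripper along y, either finger on the button). Nothing stands above the head; below it come 8 mm of bare tube, then the sleeve, both narrower.
- button_face (a point): Middle of the outer face of the red release button: a cap 24 mm wide (x) and 30 mm high, centred in height on the head, standing 6 mm proud of the head's -y face when free (button face to plain face 42 mm, 36 mm when fully squeezed). Axes as head_center.
- release (a joint): Travel of the red button into the head, m: 0 free, 0.006 fully in (flush). Spring: 1.5 N to start, 6 N fully in; springs back when let go. Until it is about 4 mm in, a latch holds the post shut, so it must be squeezed before pulling and stay squeezed over at least the first 15 mm.
- upper (a joint): How far the thin steel upper tube (19 mm diameter, carries the head) is out of the blue middle tube, m: 0 in, 0.055 fully out, a hard end. It comes out first; reaching its end is the first stop, and the pull then grows by about 5 N.
- mid (a joint): How far the blue middle tube (25 mm diameter) is out of the black sleeve, m: 0 in, 0.055 fully out, a hard end. It is held by 4 N of friction and is drawn out by the upper tube after the first stop; its end is the second stop. Both fully out: the head is 110 mm above its start.
- grip_head: The head with its camera and button as one part. Origin on the post's axis, 144 mm below head_center, axes alike. The black camera (30 x 40 x 38 mm, lens to +y) sits on a bracket 47 to 77 mm off the axis in +x, its top 5 mm below the head's top. Weighs 0.2 to 0.4 kg and sinks when let go; pulling it up takes roughly 4 N before the first stop and 8 N after.
- post: The fixed foot and sleeve of the post, bolted to the bench: aluminium plate 110 x 110 x 12 mm with a black sleeve 32 mm in diameter up to 110 mm above the bench. Origin at the centre of the plate's underside; the tubes slide straight up along z.
- tape: Bystander, loose: roll of black tape lying flat, 56 mm diameter, 19 mm high; origin at the centre of its underside.
- spare_lens: Bystander, loose: black lens with a red ring standing upright, 52 mm diameter, 46 mm high; origin at the centre of its underside.
- offcut: Bystander, loose: offcut of aluminium profile, 70 (x) x 30 x 30 mm, lying flat; origin at the centre of its underside.
There are look-alikes about, which are no part of the job. Of the things shaped like the post, the aluminium one is meant.

How it is judged (in metres and radians):
On the way, in this order (a step that is already met when the one before it is completed fails the run):
1. the red button is squeezed in by the fingers while the post is still down (value of joint release above 0.004 m and value of joint each of upper, mid below 0.01 m and contact force between the fingers and grip_head above 1 N), for 0.1 s.
2. the head is pulled up to the second stop (both tubes out) (value of joint each of upper, mid above 0.05 m), for 0.2 s.
At the end, for the whole second after the job is handed in: The post is at its second stop (each of the two tubes within 5 mm of its 55 mm travel, the head at least 100 mm above its start) and the gripper is still holding the head (more than 2 N of finger contact); tape, lens and offcut are within 30 mm of where they started (all of step 2 and contact force between the fingers and grip_head above 2 N and height (world z) of head_center above 0.244 m and distance of each of tape, spare_lens, offcut from where it was at the start of the episode below 0.03 m); the arm keeps its last pose, push and grip.
It fails at once if a bystander is pushed out of place (distance of any of tape, spare_lens, offcut from where it was at the start of the episode above 0.03 m).
It also fails if it takes over 32 s, if anything falls off the work surface, if the arm or the gripper's body presses on something with over 40 N, if the wrist force passes 120 N, or if a joint passes its speed limit or range.

### The arm

A 7-joint arm with a two-finger parallel gripper is mounted at the origin on the work surface. World frame = base frame: x ahead of the robot, y to its left, z up, the work surface at z = 0. Lengths are in m, angles in degrees, forces in N, time in s.
With the tool pointing down it reaches from about 0.425 to 0.875 m from the base axis. Payload 4.7 kg.
Tool frame: the origin (TCP) lies at the very end of the fingers, on their centre line; the grasp point (between the pads) lies behind it (arm.grip_depth is the z of the grasp point in the tool frame, in m); z points along the fingers, y is the line along which they close (so a half turn about z gives the same grasp; the last joint's range is limited). The gripper opens to 87 mm and grips with 3 to 60 N. Pads are 19 mm wide; open, the fingers measure 117 mm over their backs; the gripper's body (75 mm by 190 mm) begins 51 mm behind the grasp point.
Start: joints at [70.193, 18.392, -4.016, 83.108, 1.295, 78.541, -3.26], TCP at [0.229, -0.608, 0.223] pointing down, gripper open.
Joint ranges: [-163.93, 163.93], [-17.29, 119.83], [-79.2, 71.16], [3.27, 140.29], [-89.18, 269.18], [5.43, 117.66], [-154.24, 154.24]. Speed limits (degrees/s): [147.25, 147.25, 180, 180, 180, 180, 180].

### API

Orientations are given as a 3x3 rotation matrix whose columns are the frame's x, y, z axes.
In Python, from station import arm gives the robot as it stands.
- The arm moves only by the tool send_rows, never from a script. Its argument "steps" is a list of rows, each a list of 7 numbers: the closure, from 0 (fully open) to 1 (shut), then the shift along the tool's x, y, z in mm, then the turn, a rotation vector about the tool's x, y, z in degrees. A call has 1 to 20 rows; each row is the pose to reach, as a shift and turn from the pose commanded when the call began, along the tool's axes at that moment; what a row does not reach only later rows make up. A row lasts 1/12 s, in which the tool goes at most 41.7 mm and 7.16 degrees, less where a joint would pass 70% of its speed; a pose out of reach is approached as far as the arm can. A call with a gripper value outside its range is refused whole. The fingers move at their own pace and stop on an object; "newtons" is the grip in N (left out, the last holds). Time passes only in rows, so rows that repeat a pose let the fingers close. It gives the time, the measured TCP pose, the force, the opening and the grip force at its end, in the units of the state.
- arm.state(): the state, without advancing time (a new reading comes with each control period).
- arm.get_image(name): name is "scene" or "top" or "wrist"; returns a dict with "color" (384x512x3 uint8, red, green, blue), "fx", "fy", "cx", "cy" (pixels), "rvec" (rotation vector, rad) and "tvec" (3), from world to camera coordinates, as OpenCV has them; the wrist camera has in their place "T_tool_cam" (4x4, takes a point from camera to tool coordinates, whose origin is the TCP and whose axes are the flange's). Camera axes: x right, y down, z forward; pixel columns grow to the right and rows downward; lengths in m; the calibration is good to about 2 mm. A picture is of the moment at which its call begins: read the wrist's pose just before it. There is no depth.
- arm.finish_job(): hands the job in; it is judged then, once.
The state is a dict: "clock": time; "joint_positions": joint angles; "dq": joint speeds; "tau": joint torques, N m; "tool_pos": TCP position; "orientation": TCP orientation; "contact_force": force on the tool from outside, world axes, zero at the start; "ft_torque": the same for the moment, N m; "width": opening from 0.0 (shut) to 1.0 (fully open); "grip_force": force on a finger pad.
Only numpy, scipy, OpenCV 4.12 (cv2) and the standard library are available. Lean on these libraries where they do the work, as an engineer would, in place of code of your own. Each camera call takes 0.05 s, during which the arm holds its last target. There are 200 camera calls.

## Working session

There is one attempt and no reset: what is moved stays moved. The work goes in short steps, Python scripts to look and compute and a tool call to move; the robot and the scene stay as the last step left them, time stands still between calls to the robot, and variables do not carry over. Pictures are saved under pics/ and viewed, at most 10 in all, crops included, and the job is handed in when it is done.

Besides the shell and the picture viewer there is one more tool, called after "Request:" in YAML: its name, and indented under it one key for each argument. send_rows: Moves the arm, as the interface text tells. Its arguments: {"type":"object","properties":{"steps":{"type":"array","items":{"type":"array","items":{"type":"number"}}},"newtons":{"type":"number"}},"required":["steps"]}

```bash
mkdir -p pics
cat > h.py <<'E'
import numpy as np, cv2
from station import arm
def save(n,f):
    d=arm.get_image(n); cv2.imwrite(f,d["color"][:,:,::-1]); np.savez(f[:-4],**{k:v for k,v in d.items() if k!="color"}); return d
def PRT(f):
    d=np.load(f); K=np.array([[d["fx"],0,d["cx"]],[0,d["fy"],d["cy"]],[0,0,1]],float); return K,cv2.Rodrigues(d["rvec"])[0],d["tvec"].ravel()
def ray(f,u,v):
    K,R,t=PRT(f); return -R.T@t, R.T@np.linalg.solve(K,[u,v,1.])
def atz(f,u,v,z):
    c,d=ray(f,u,v); return c+d*(z-c[2])/d[2]
def proj(f,p):
    K,R,t=PRT(f); q=K@(R@np.array(p)+t); return q[:2]/q[2]
E
python3 - <<'E'
from h import *
s=arm.state(); print({k:np.round(v,3) for k,v in s.items()}, arm.grip_depth)
for n in("scene","top"): save(n,f"pics/{n}0.png")
a=[cv2.imread(f"pics/{n}0.png") for n in("scene","top")]
E
```

```text
{'clock': np.float64(0.0), 'joint_positions': array([70.193, 18.441, -4.016, 83.174,  1.296, 78.539, -3.26 ]), 'dq': array([-0.21 , -0.005,  0.014, -0.07 ,  0.055, -0.128,  0.053]), 'tau': array([ 0.0000e+00, -4.9129e+01, -4.0400e-01, -3.1253e+01, -6.4000e-02,
        4.4000e-02,  0.0000e+00]), 'tool_pos': array([ 0.229, -0.608,  0.221]), 'orientation': array([[ 0.936,  0.352, -0.001],
       [ 0.352, -0.936,  0.002],
       [-0.   , -0.002, -1.   ]]), 'contact_force': array([-0.237, -0.228,  0.201]), 'ft_torque': array([ 0.005, -0.051,  0.044]), 'grip_force': np.float64(0.0), 'width': np.float64(1.001)} -0.0187
```

View pics/scene0.png

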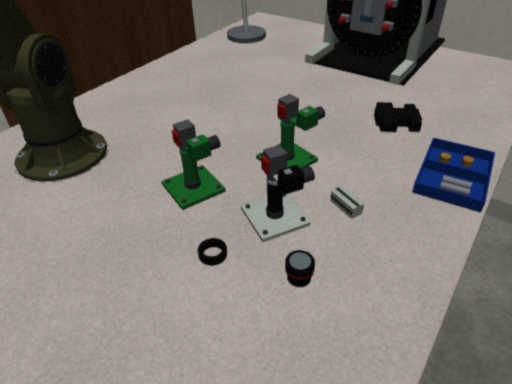

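View pics/top0.png

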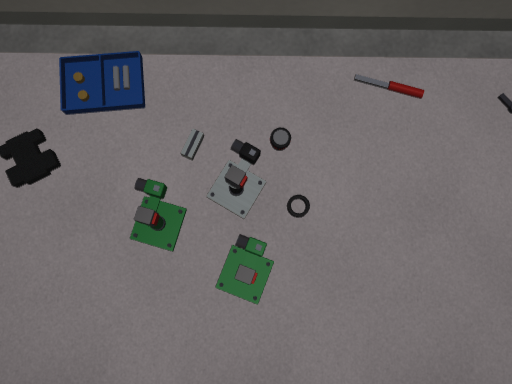

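The aluminium post has its plate near scene (275,213) and top (237,189), with the grey head near top (235,177) and its red button on the right side of the head. The green posts are the look-alikes. Next I'll enlarge crops of both views.

Run:
```python
from h import *
a=cv2.imread("pics/top0.png")[120:230,180:320]; b=cv2.imread("pics/scene0.png")[140:245,230:325]
a=cv2.resize(a,None,fx=5,fy=5,interpolation=2)[:, :]; b=cv2.resize(b,None,fx=6,fy=6,interpolation=2)
cv2.imwrite("pics/a.png",a); cv2.imwrite("pics/b.png",b)
```

```text
(no output)
```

View pics/a.png

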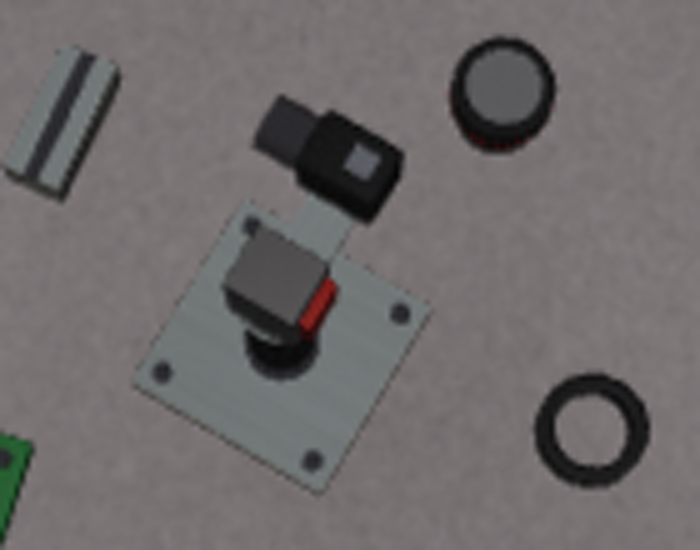

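View pics/b.png

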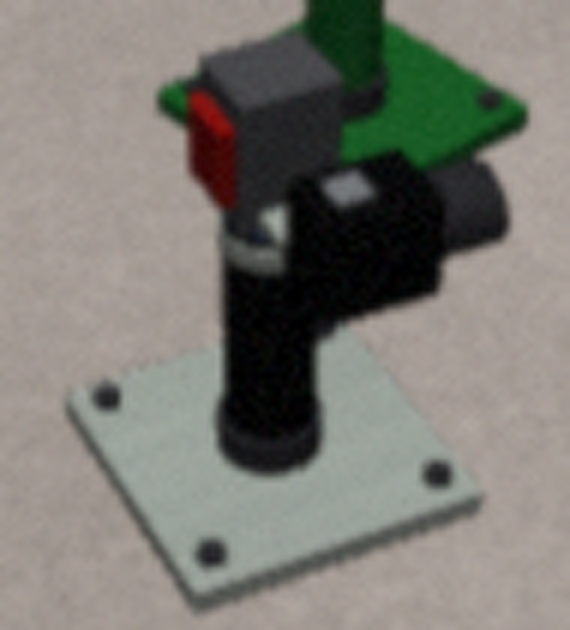

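In the top crop the plate corners are at about (250,200), (432,310), (320,494) and (135,383). The head's top-face corners are at (262,227), (329,268), (296,326) and (226,282). The button is on the lower-right face and the camera is toward the upper right.

Run:
```python
from h import *
T="pics/top0.npz"; S="pics/scene0.npz"
f=lambda p:(180+(p[0]-2)/5,120+(p[1]-2)/5)
pl=np.array([atz(T,*f(p),.012) for p in[(250,200),(432,310),(320,494),(135,383)]])
hd=np.array([atz(T,*f(p),.170) for p in[(262,227),(329,268),(296,326),(226,282)]])
ln=lambda q:[np.round(np.linalg.norm(q[i]-q[i-1])*1000) for i in range(4)]
print(pl.mean(0),ln(pl),hd.mean(0),ln(hd))
btn=pl[1:3].mean(0)-pl[[0,3]].mean(0); print("−y dir plate",np.degrees(np.arctan2(btn[1],btn[0])))
btn=hd[1:3].mean(0)-hd[[0,3]].mean(0); print("−y dir head",np.degrees(np.arctan2(btn[1],btn[0])))
g=lambda p:(230+(p[0]-2.5)/6,140+(p[1]-2.5)/6)
ps=np.array([atz(S,*g(p),.012) for p in[(68,400),(200,600),(480,500)]]); print("scene plate centre",(ps[0]+ps[2])/2, ln(np.vstack([ps,ps[:1]])))
hs=np.array([atz(S,*g(p),.170) for p in[(203,65),(240,108),(342,82),(293,36)]]);print("scene head",hs.mean(0),ln(hs))
for n,p,z in[("tape",(592,430),.01),("lens",(503,88),.046),("offcut",(62,115),.03),("cam",(350,165),.165)]: print(n,atz(T,*f(p),z))
s=arm.state();print(s["tool_pos"])
```

```text
[0.58420625 0.10382406 0.012     ] [np.float64(109.0), np.float64(107.0), np.float64(108.0), np.float64(107.0)] [0.58459514 0.10399549 0.17      ] [np.float64(29.0), np.float64(34.0), np.float64(29.0), np.float64(35.0)]
−y dir plate -121.27937994428393
−y dir head -122.14548543051716
scene plate centre [0.58862604 0.10068394 0.012     ] [np.float64(0.0), np.float64(108.0), np.float64(105.0), np.float64(151.0)]
scene head [0.58786317 0.10139713 0.17      ] [np.float64(32.0), np.float64(26.0), np.float64(34.0), np.float64(29.0)]
tape [ 0.54268195 -0.04877766  0.01      ]
lens [ 0.7072713  -0.00346552  0.046     ]
offcut [0.69691457 0.21444612 0.03      ]
cam [0.63490814 0.07335443 0.165     ]
[ 0.22863025 -0.60794138  0.22158301]
```

Request:
send_rows:
  steps:
    - [0,29,-27,-3,0,0,-6.4]
    - [0,58,-54,-6,0,0,-12.8]
    - [0,88,-81,-9,0,0,-19.2]
    - [0,117,-108,-12,0,0,-25.6]
    - [0,146,-135,-15,0,0,-32]
    - [0,175,-162,-18,0,0,-38.4]
    - [0,204,-189,-21,0,0,-44.8]
    - [0,234,-216,-24,0,0,-51.2]
    - [0,263,-243,-27,0,0,-57.6]
    - [0,292,-270,-30,0,0,-64]
    - [0,321,-297,-33,0,0,-70.4]
    - [0,350,-324,-36,0,0,-76.8]
    - [0,380,-351,-39,0,0,-83.2]
    - [0,409,-378,-42,0,0,-89.6]
    - [0,438,-405,-45,0,0,-96]
    - [0,467,-432,-48,0,0,-102.4]
    - [0,496,-459,-51,0,0,-108.8]
    - [0,526,-486,-54,0,0,-115.2]
    - [0,555,-513,-57,0,0,-121.6]
    - [0,584,-539,-60,0,0,-128]

```text
clock: 1.77
tool_pos: [0.586, 0.1034, 0.2825]
orientation: [[-0.856, 0.516, -0.0], [0.516, 0.856, -0.0], [-0.0, -0.0, -1.0]]
contact_force: [0.9, 0.4, -0.3]
width: 0.997
grip_force: 0.0
```

Run:
```python
from h import *
s=arm.state(); print({k:np.round(s[k],4) for k in("clock","tool_pos","orientation","joint_positions")})
d=save("wrist","pics/w0.png"); print(d["T_tool_cam"])
T=np.eye(4);T[:3,:3]=s["orientation"];T[:3,3]=s["tool_pos"]
W=np.linalg.inv(T@d["T_tool_cam"]); np.savez("pics/w0",fx=d["fx"],fy=d["fy"],cx=d["cx"],cy=d["cy"],rvec=cv2.Rodrigues(W[:3,:3])[0],tvec=W[:3,3])
c=np.array([.586,.1025,0]);a=np.radians(58.5);y=np.array([np.cos(a),np.sin(a),0]);x=np.array([y[1],-y[0],0])
im=cv2.imread("pics/w0.png")
for sx,sy in((1,1),(1,-1),(-1,-1),(-1,1)):
    q=proj("pics/w0.npz",c+[0,0,.17]+sx*.016*x+sy*.018*y); print(sx,sy,q)
cv2.imwrite("pics/w0b.png",cv2.resize(im,(800,600)))
```

```text
{'clock': np.float64(1.7667), 'tool_pos': array([0.586 , 0.1034, 0.2825]), 'orientation': array([[-8.564e-01,  5.164e-01, -1.000e-04],
       [ 5.164e-01,  8.564e-01, -3.000e-04],
       [-1.000e-04, -3.000e-04, -1.000e+00]]), 'joint_positions': array([ 25.9015,  15.4109, -46.768 ,  84.6934,  11.2264,  84.7293,
        38.0441])}
[[ 8.90990007e-04 -9.70639916e-01 -2.40535566e-01  6.42998385e-02]
 [ 9.99998653e-01  1.19647043e-03 -1.12396332e-03 -1.73812702e-03]
 [ 1.37875735e-03 -2.40534241e-01  9.70639675e-01 -1.61585622e-01]
 [ 0.00000000e+00  0.00000000e+00  0.00000000e+00  1.00000000e+00]]
1 1 [278.9342952  203.45257014]
1 -1 [243.24902301 203.15989774]
-1 -1 [243.04881906 171.85535922]
-1 1 [279.72325528 172.15727852]
```

View pics/w0b.png

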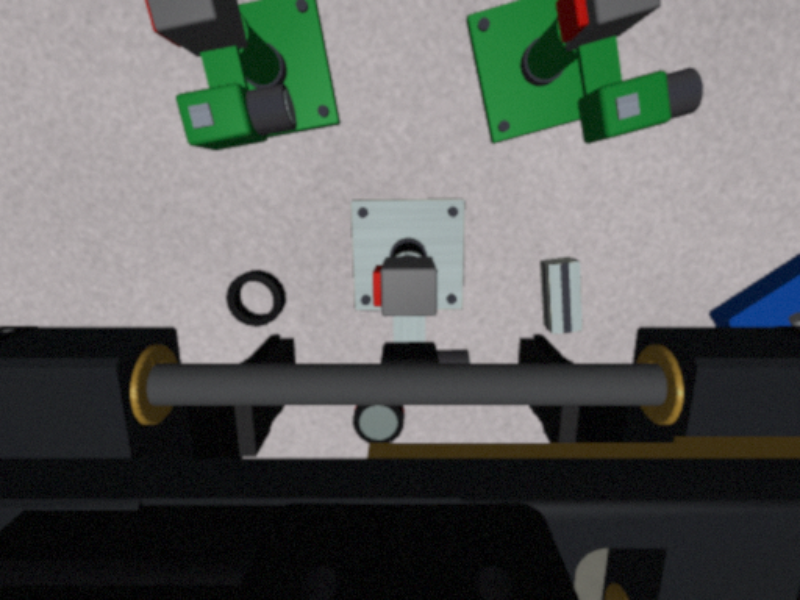

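The head's top face spans (245–279, 171–202) px in the raw image, against a predicted (243–280, 172–203), so the gripper is centred and square to about 1 mm. I'll descend and close.

Request:
send_rows:
  steps:
    - [0,0,0,35,0,0,0]
    - [0,0,0,70,0,0,0]
    - [0,0,0,100,0,0,0]
    - [0,0,0,125,0,0,0]
    - [0,0,0,145,0,0,0]
    - [0,0,0,157,0,0,0]
    - [0,0,0,157,0,0,0]
    - [0.4,0,0,157,0,0,0]
    - [0.4,0,0,157,0,0,0]
    - [0.4,0,0,157,0,0,0]
  newtons: 25

```text
clock: 2.65
tool_pos: [0.5868, 0.102, 0.1273]
orientation: [[-0.854, 0.521, 0.003], [0.521, 0.854, 0.0], [-0.002, 0.002, -1.0]]
contact_force: [0.5, -0.6, 0.4]
width: 0.854
grip_force: 0.0
```

Request:
send_rows:
  steps:
    - [1,0,0,0,0,0,0]
    - [1,0,0,0,0,0,0]
    - [1,0,0,0,0,0,0]
    - [1,0,0,0,0,0,0]
    - [1,0,0,0,0,0,0]
    - [1,0,0,0,0,0,0]
    - [1,0,0,0,0,0,0]
    - [1,0,0,0,0,0,0]
  newtons: 25

```text
clock: 3.32
tool_pos: [0.5869, 0.1039, 0.1258]
orientation: [[-0.855, 0.519, 0.003], [0.519, 0.855, 0.003], [-0.001, 0.004, -1.0]]
contact_force: [4.9, 3.6, -2.1]
width: 0.414
grip_force: 24.9
```

Opening is 0.414 × 87 = 36 mm, so the button is fully in. Now I'll pull.

Request:
send_rows:
  steps:
    - [1,0,0,-3,0,0,0]
    - [1,0,0,-8,0,0,0]
    - [1,0,0,-13,0,0,0]
    - [1,0,0,-18,0,0,0]
    - [1,0,0,-23,0,0,0]
    - [1,0,0,-28,0,0,0]
    - [1,0,0,-33,0,0,0]
    - [1,0,0,-38,0,0,0]
    - [1,0,0,-43,0,0,0]
    - [1,0,0,-48,0,0,0]
    - [1,0,0,-52,0,0,0]
    - [1,0,0,-56,0,0,0]
    - [1,0,0,-60,0,0,0]
    - [1,0,0,-65,0,0,0]
    - [1,0,0,-70,0,0,0]
    - [1,0,0,-75,0,0,0]
    - [1,0,0,-80,0,0,0]
    - [1,0,0,-85,0,0,0]
    - [1,0,0,-85,0,0,0]
  newtons: 35

```text
clock: 4.9
tool_pos: [0.5868, 0.1038, 0.2107]
orientation: [[-0.855, 0.519, 0.003], [0.519, 0.855, 0.003], [-0.001, 0.004, -1.0]]
contact_force: [5.3, 4.1, -2.8]
width: 0.409
grip_force: 34.9
```

Request:
send_rows:
  steps:
    - [1,0,0,-5,0,0,0]
    - [1,0,0,-10,0,0,0]
    - [1,0,0,-14,0,0,0]
    - [1,0,0,-18,0,0,0]
    - [1,0,0,-21,0,0,0]
    - [1,0,0,-23,0,0,0]
    - [1,0,0,-25,0,0,0]
    - [1,0,0,-26,0,0,0]
    - [1,0,0,-26,0,0,0]
    - [1,0,0,-26,0,0,0]
    - [1,0,0,-26,0,0,0]

```text
clock: 5.82
tool_pos: [0.5867, 0.1038, 0.2358]
orientation: [[-0.855, 0.519, 0.003], [0.519, 0.855, 0.003], [-0.001, 0.004, -1.0]]
contact_force: [5.7, 4.7, -6.1]
width: 0.414
grip_force: 34.9
```

Run:
```python
from h import *
save("scene","pics/s1.png"); im=cv2.imread("pics/s1.png")
cv2.imwrite("pics/s1c.png",cv2.resize(im[90:290,180:400],None,fx=3,fy=3,interpolation=2))
for z in(.254,.280,.228): print(z,(proj("pics/s1.npz",[.587,.103,z])-[180,90])*3)
for r in(.17,.28):
  a=np.radians(58.5);y=np.array([np.cos(a),np.sin(a),0]);x=np.array([y[1],-y[0],0])
  print(r,[((proj("pics/s1.npz",np.array([.587,.103,z])+.062*x)-[180,90])*3).round() for z in (r-.005,r-.043)])
```

```text
0.254 [284.24741949  62.54569062]
0.28 [284.41221727  21.46515709]
0.228 [284.09002129 101.78166966]
0.17 [array([330., 245.]), array([328., 295.])]
0.28 [array([335.,  79.]), array([333., 140.])]
```

View pics/s1c.png

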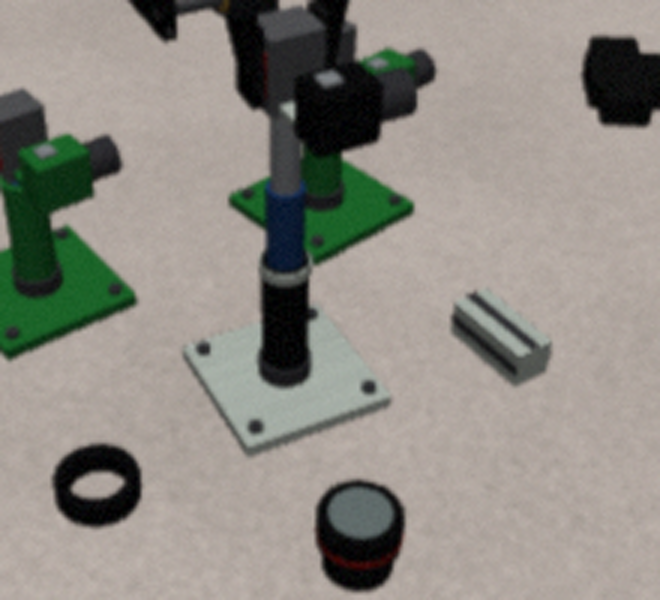

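The picture shows the steel and blue tubes both out, with the camera's top at (333,78) against a predicted (335,79) for full travel. The bystanders haven't moved. I'll nudge it gently against the stop to confirm.

Request:
send_rows:
  steps:
    - [1,0,0,-1,0,0,0]
    - [1,0,0,-2,0,0,0]
    - [1,0,0,-2,0,0,0]
    - [1,0,0,-2,0,0,0]
    - [1,0,0,-2,0,0,0]
    - [1,0,0,-2,0,0,0]

```text
clock: 6.37
tool_pos: [0.5866, 0.1037, 0.2359]
orientation: [[-0.855, 0.519, 0.002], [0.519, 0.855, 0.004], [0.001, 0.004, -1.0]]
contact_force: [7.4, 4.2, -14.3]
width: 0.416
grip_force: 34.9
```

The force rose to 14 N with no further travel, so the head is firmly on the second stop, 110 mm up. I'm handing in.

```bash
python3 -c "
from station import arm
print(arm.finish_job())"
```

```text
the job is handed in; nothing more can be done
None
```

The camera post is at its second stop, with the head 110 mm above its start, still gripped at about 35 N with the button fully in and the bystanders where they were; the job is handed in, and no verdict came back.

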